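# Clear the sewing-machine repair bench: sort to trays and restack the boxes

### The job

Clear up after the sewing-machine repair: put the red thread spool, the loose teal needle case and the blue seam ripper each into the free part of the tray that already holds its kind (the seam ripper belongs with the tweezers), the spool standing, the needle case flat across its tray beside the other, and the seam ripper flat along its tray. Stack the loose blue-lidded box on the fixed black one with the same blue lid, and the orange-lidded box with the handle on top of that, lined up and with all feet fully down in the lid recesses below. Keep the two full boxes upright all the time.

Things in the scene. Friction and masses are not known exactly. Their poses are not given: they have to be found in the camera images.
- red_spool: Loose spool of red thread with cream ends, standing upright: 25 mm across, 52 mm tall, 30 g. Origin: centre of its underside; z up the axis.
- needle_box: Loose teal needle case with a white label, a flat block lying flat: 26 mm wide (x), 58 mm long (y), 9 mm high, 20 g. Origin: centre of its underside; z up.
- seam_ripper: Loose seam ripper with a blue handle, lying flat: 98 mm long along its y, 12 mm wide along x, 10 mm high, 15 g. Origin: middle of its length, underside. The blue handle reaches from y = -20 to +49 mm (9 mm wide; grip it near y = +14 mm); the thin metal end points to -y.
- flat_box: Loose closed grey box, plain blue lid: 60 mm wide (x; body 58), 92 mm long (y), 44 mm high, 150 g. Four black feet, domed, 10 mm across, 5 mm high, at x = +-19, y = +-35 mm. The lid (top 10 mm) has four square recesses 14 mm wide, 6 mm deep, at the same places. Origin: centre, at the soles of the feet; z up. Grip across x.
- handle_box: Loose closed grey box, orange lid without recesses, black handle on top: 60 mm wide (x), 92 mm long (y), lid top at z = 38 mm, feet as flat_box, 130 g. The handle is a bar along y, 62 mm long, 14 mm thick (x), z = 52 to 64 mm, open below between legs at y = +-27 mm. Origin: centre, at the soles of the feet; z up. Grip the handle across x.
- stack_base: The lowest box of the stack, fixed to the bench: black body, blue lid, 60 mm wide (x), 92 mm long (y), on a wooden plinth board (76 x 108 x 8 mm); 44 mm high over all. Its lid has the same four recesses as flat_box, 14 mm wide, 6 mm deep, at x = +-19, y = +-35 mm. Origin: centre, at bench level; z up.
- spool_tray: Green tray fixed to the bench, 112 mm long (x), 66 mm wide (y), walls 22 mm high and 3 mm thick, floor 3 mm thick, divider (20 mm high, 3 mm) across it at x = 0. The bay at +x holds a standing blue spool (58 mm tall, centre at x = +29, y = +4 mm); the bay at -x (x = -53 to -1.5, y = -30 to +30 mm) is free. Origin: centre of its underside.
- needle_tray: Yellow tray fixed to the bench, 120 mm long (x), 84 mm wide (y), walls 15 mm high and 3 mm thick, floor 3 mm thick, divider (12 mm high, 3 mm) across it at x = +20 mm. The bay at +x holds another teal needle case, lying along y; the bay at -x (x = -57 to +18, y = -39 to +39 mm) is free. Origin: centre of its underside.
- tool_tray: Red tray fixed to the bench, 140 mm long (x), 84 mm wide (y), walls 15 mm high and 3 mm thick, floor 3 mm thick, no divider. Steel tweezers lie along x at its +y side (y = +22 to +36 mm, 10 mm high); the rest (y = -39 to +21 mm) is free. Origin: centre of its underside.
Things that resemble listed ones, but are neither listed nor needed, are in the scene too. Leave any pink look-alike of the needle_box alone.

How it is judged (in metres and radians):
At the end, for the whole second after the job is handed in: Spool upright, needle case flat and across, ripper flat and along (0.35 rad, 23 mm off mid-length), on the floor of the free part of their trays. Blue-lidded box on stack_base, handle box on it: each within 6 mm, 0.1 rad, soles 35 to 41.5 mm above those below (39 seated). At rest (x of red_spool in the frame of spool_tray between -0.045 and -0.01 m and y of red_spool in the frame of spool_tray between -0.024 and 0.024 m and z of red_spool in the frame of spool_tray between -0.002 and 0.007 m and angle between each of red_spool, needle_box, seam_ripper's own z axis and vertical below 0.15 rad and x of needle_box in the frame of needle_tray between -0.046 and 0.008 m and y of needle_box in the frame of needle_tray between -0.015 and 0.015 m and z of needle_box in the frame of needle_tray between -0.002 and 0.007 m and angle between the y axis of needle_box and the y axis of needle_tray, either way round below 0.35 rad and x of seam_ripper in the frame of tool_tray between -0.023 and 0.023 m and y of seam_ripper in the frame of tool_tray between -0.037 and 0.017 m and z of seam_ripper in the frame of tool_tray between -0.002 and 0.007 m and angle between the y axis of seam_ripper and the x axis of tool_tray, either way round below 0.35 rad and horizontal distance between flat_box and stack_base below 0.006 m and angle between the y axis of flat_box and the y axis of stack_base, either way round below 0.1 rad and angle between each of flat_box, handle_box's own z axis and vertical below 0.06 rad and z of flat_box in the frame of stack_base between 0.035 and 0.0415 m and horizontal distance between handle_box and flat_box below 0.006 m and angle between the y axis of handle_box and the y axis of flat_box, either way round below 0.1 rad and z of handle_box in the frame of flat_box between 0.035 and 0.0415 m and linear speed of each of red_spool, needle_box, seam_ripper, flat_box, handle_box below 0.02 m/s); the robot touches nothing.
It fails at once if a loose box is tipped over (more than 0.6 rad) (angle between any of flat_box, handle_box's own z axis and vertical above 0.6 rad).
It also fails if it takes over 138 s, if anything falls off the work surface, if the arm or the gripper's body presses on something with over 40 N, if the wrist force passes 120 N, or if a joint passes its speed limit or range.

### The arm

A 7-joint arm with a two-finger parallel gripper is mounted at the origin on a cart in front of the work surface, level with it; the furniture and walls round the work are solid. World frame = base frame: x ahead of the robot, y to its left, z up, the work surface at z = 0. Lengths are in mm, angles in rad, forces in N, time in s.
With the tool pointing down it reaches from about 350 to 900 mm from the base axis. Payload 7.2 kg.
Tool frame: the origin (TCP) lies at the very end of the fingers, on their centre line; the grasp point (between the pads) lies 19 mm behind it; z points along the fingers, y is the line along which they close (so a half turn about z gives the same grasp; the last joint's range is limited). The gripper opens to 88 mm and grips with 3 to 60 N. Pads are 20 mm wide; open, the fingers measure 115 mm over their backs; the gripper's body (75 mm by 178 mm) begins 61 mm behind the grasp point.
Start: joints at [-1.332, 0.411, -0.013, 1.596, 0.006, 1.134, -0.082], TCP at [188.765, 595.816, 222.653] pointing down, gripper open.
Joint ranges: [-2.95, 2.95], [-0.29, 1.99], [-1.47, 1.44], [0.14, 2.54], [-1.03, 4.17], [0.13, 1.85], [-2.86, 2.86]. Speed limits (rad/s): [2.39, 2.39, 3.01, 3.01, 3.14, 3.14, 3.14].

### API

Orientations are given as [roll, pitch, yaw] about the fixed x, y, z axes, in that order (R = Rz(yaw) Ry(pitch) Rx(roll)).
In Python, from bench import r gives the robot as it stands.
- The arm moves only by the tool move_arm, never from a script. Its argument "plan" is one flat list of numbers, 5 for each row, row after row: the shift along the world's x, y, z as a fraction of full scale, then the turn about the world's z as a fraction of full scale, then the opening, from -1 (shut) to 1 (fully open). In form: [dx, dy, dz, spin, hand, dx, dy, dz, spin, hand, ...]. A call has 1 to 20 rows; each row shifts and turns the commanded pose from where the row before left it; what a row does not reach is not made up. Full scale, the value 1, is 0.08 m for a shift and 360 degrees for a turn. A row lasts 1/12 s, in which the tool goes at most 41.7 mm and 7.16 degrees, less where a joint would pass 70% of its speed; a pose out of reach is approached as far as the arm can. A call with a number of a shift or a turn outside -1 to 1 is refused whole. A call with a gripper value outside its range is refused whole. The fingers move at their own pace and stop on an object; "grip_force" is the grip in N (left out, the last holds). Time passes only in rows, so rows that do not move let the fingers close. It gives the time, the measured TCP pose, the force, the opening and the grip force at its end, in the units of the state.
- r.read_state(): the state, without advancing time (a new reading comes with each control period).
- r.grab_frame(name): name is "scene" or "top" or "wrist"; returns (picture, depth): 420x560x3 uint8, red, green, blue; 420x560 float32, mm along the optical axis (not along the pixel's ray), 0 where there is no reading.
- r.calibration(name): a dict with "fovy" (degrees; the focal length in pixels is half the picture's height over the tangent of half this angle, whatever the lens; pixels are square), "cx", "cy" (the principal point, pixels), "extrinsics" (4x4, takes a point from world to camera coordinates); the wrist camera has in their place "hand_eye" (4x4, takes a point from camera to tool coordinates, whose origin is the TCP and whose axes are the flange's). Camera axes: x right, y down, z forward; pixel columns grow to the right and rows downward; lengths in mm; the calibration is good to about 2 mm. A picture is of the moment at which its call begins: read the wrist's pose just before it. calibration takes no time and is no camera call.
- r.close_job(): hands the job in; it is judged then, once.
The state is a dict: "t": time; "joints": joint angles; "joint_velocities": joint speeds; "tau": joint torques, N m; "tcp_pos": TCP position; "ee_rot": TCP orientation; "wrist_force": force on the tool from outside, world axes, zero at the start; "wrist_torque": the same for the moment, N m; "opening": finger opening in mm; "finger_force": force on a finger pad.
Only numpy, scipy, OpenCV 4.12 (cv2) and the standard library are available. Lean on these libraries where they do the work, as an engineer would, in place of code of your own. Each camera call takes 0.05 s, during which the arm holds its last target. There are 200 camera calls.

## Working session

There is one attempt and no reset: what is moved stays moved. The work goes in short steps, Python scripts to look and compute and a tool call to move; the robot and the scene stay as the last step left them, time stands still between calls to the robot, and variables do not carry over. Pictures are saved under pics/ and viewed, at most 14 in all, crops included, and the job is handed in when it is done.

Besides the shell and the picture viewer there is one more tool, called after "Emit:" by a JSON object that holds its "method" and its "body", one argument or row to a line. move_arm: Moves the arm, as the interface text tells. Its arguments: {"type":"object","properties":{"plan":{"type":"array"},"grip_force":{"type":"number"}},"required":["plan"]}

```bash
mkdir -p pics; cat > h.py <<'E'
import numpy as np, cv2
from bench import r
def K(c):
    return 210/np.tan(np.radians(c["fovy"])/2)
def cloud(name):
    s=r.read_state(); im,d=r.grab_frame(name); c=r.calibration(name); f=K(c)
    v,u=np.mgrid[:420,:560]
    P=np.stack([(u-c["cx"])/f*d,(v-c["cy"])/f*d,d],-1).reshape(-1,3)
    if name=="wrist":
        from scipy.spatial.transform import Rotation as R
        H=np.array(c["hand_eye"]); P=P@H[:3,:3].T+H[:3,3]
        P=P@R.from_euler("xyz",s["ee_rot"]).as_matrix().T+np.array(s["tcp_pos"])
    else:
        E=np.linalg.inv(np.array(c["extrinsics"])); P=P@E[:3,:3].T+E[:3,3]
    P=P.reshape(420,560,3); P[d==0]=np.nan
    return im,P
E
python3 - <<'E'
from h import *
for n in("top","scene"):
    im,P=cloud(n); cv2.imwrite(f"pics/{n}0.png",im[...,::-1]); np.savez(f"{n}0.npz",im=im,P=P)
    print({k:np.round(v,3).tolist() for k,v in r.calibration(n).items()})
print(r.read_state())
E
```

```text
{'fovy': 51.512, 'cx': 284.295, 'cy': 213.84, 'extrinsics': [[-0.023, -1.0, -0.001, 71.407], [-0.992, 0.023, -0.122, 580.324], [0.122, -0.001, -0.993, 1295.634], [0.0, 0.0, 0.0, 1.0]]}
{'fovy': 52.599, 'cx': 277.023, 'cy': 207.571, 'extrinsics': [[-0.458, 0.889, 0.011, 213.384], [0.776, 0.405, -0.484, -469.057], [-0.435, -0.213, -0.875, 1357.818], [0.0, 0.0, 0.0, 1.0]]}
{'t': 0.1, 'joints': array([-1.33222153,  0.41183272, -0.0127215 ,  1.59692903,  0.00560288,
        1.13426239, -0.08218856]), 'joint_velocities': array([-0.00164173, -0.00129328, -0.00081868, -0.00355019,  0.00099972,
        0.00140435, -0.00259402]), 'tau': array([ 3.08382878e-03, -5.89099967e+01,  6.43783528e-01, -2.91709006e+01,
       -5.38234063e-02,  1.45440584e-02,  4.93749724e-05]), 'tcp_pos': array([188.64165235, 595.401424  , 221.89794415]), 'ee_rot': array([-3.14020016e+00,  9.66199668e-05,  2.83486333e+00]), 'wrist_force': array([ 0.46459548, -0.62909267, -0.46759314]), 'wrist_torque': array([ 0.04110809, -0.00345493, -0.05301394]), 'finger_force': 0.0, 'opening': 88.03444864704105}
```

View pics/top0.png

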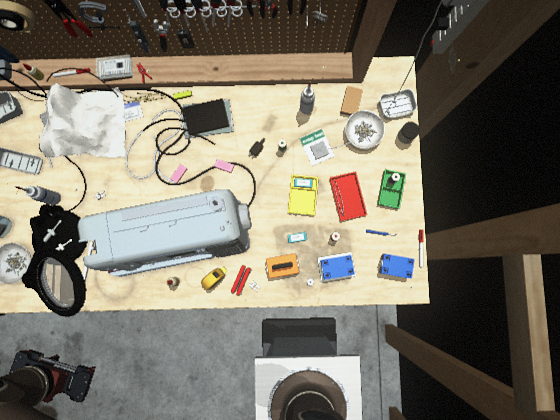

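View pics/scene0.png

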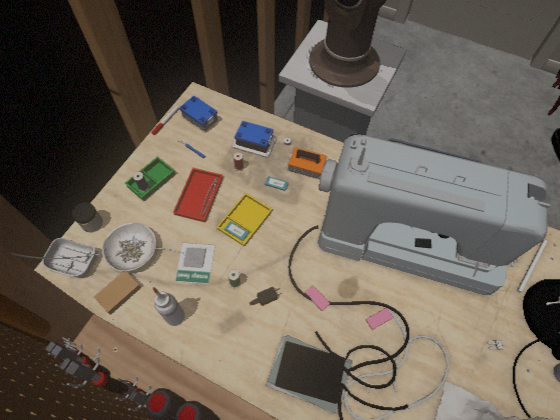

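```bash
python3 - <<'E'
from h import *
z=np.load("top0.npz"); im,P=z["im"],z["P"]
cv2.imwrite("pics/crop.png",cv2.resize(im[165:290,250:430,::-1],(792,550),interpolation=cv2.INTER_CUBIC))
for n,(u,v) in dict(orange=(282,262),base_or_flat=(337,267),flat2=(398,266),spool=(334,236),needle=(297,238),ripper=(378,232),gt=(392,190),yt=(303,196),rt=(348,196),whitespool=(310,282),knife=(422,248)).items():
    print(n,np.nanmedian(P[v-2:v+3,u-2:u+3].reshape(-1,3),0).round())
E
```

```text
orange [436.  68.  42.]
base_or_flat [417. -96.  46.]
flat2 [ 416. -278.   44.]
spool [509. -90.  52.]
needle [509.  20.   8.]
ripper [ 521. -232.    6.]
gt [ 653. -282.    7.]
yt [641.  -2.   3.]
rt [ 637. -143.    4.]
whitespool [373. -16.  11.]
knife [ 469. -364.    8.]
```

View pics/crop.png

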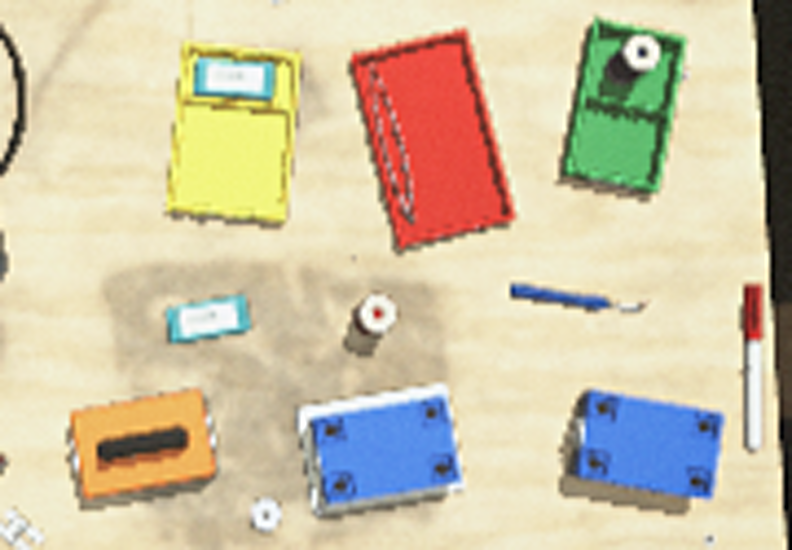

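```bash
python3 - <<'E'
from h import *
z=np.load("top0.npz"); P=z["P"]
q=P[180:310,70:260]; i=np.nanargmax(q[...,2]); print(q.reshape(-1,3)[i], np.nanpercentile(q[...,2],99))
m=q[...,2]>60; print(np.nanmin(q[m],0),np.nanmax(q[m],0))
print(r.calibration("wrist"))
E
```

```text
[415.52591819 534.98018579 377.66971544] 363.6161272907293
[334.30818272 146.75086259  60.07823109] [623.41474232 577.01201103 377.66971544]
{'fovy': 70.03714446765753, 'cx': 274.00998978766034, 'cy': 206.75454219462972, 'hand_eye': array([[-4.49967299e-04, -9.65218284e-01, -2.61444951e-01,
         7.07326368e+01],
       [ 9.99999896e-01, -4.52781910e-04, -4.94707355e-05,
        -6.01259021e-02],
       [-7.06274860e-05, -2.61444946e-01,  9.65218387e-01,
        -1.62436568e+02],
       [ 0.00000000e+00,  0.00000000e+00,  0.00000000e+00,
         1.00000000e+00]])}
```

Emit:
{"method": "move_arm", "body": {
  "plan": [0, 0, 0.5, 0, 1, 0, 0, 0.5, 0, 1, 0, 0, 0.5, 0, 1, 0, 0, 0.5, 0, 1]
}}

```text
t: 0.43
tcp_pos: [188.7, 595.2, 384.1]
ee_rot: [-3.141, 0.0, 2.835]
wrist_force: [0.4, 0.9, 0.6]
opening: 87.6
finger_force: 0.0
```

Emit:
{"method": "move_arm", "body": {
  "plan": [0.1, -0.46, 0, 0, 1, 0.1, -0.46, 0, 0, 1, 0.1, -0.46, 0, 0, 1, 0.1, -0.46, 0, 0, 1, 0.1, -0.46, 0, 0, 1, 0.1, -0.46, 0, 0, 1, 0.1, -0.46, 0, 0, 1, 0.1, -0.46, 0, 0, 1, 0.2, -0.4, 0, 0, 1, 0.2, -0.4, 0, 0, 1, 0.2, -0.4, 0, 0, 1]
}}

```text
t: 1.35
tcp_pos: [300.9, 203.5, 382.6]
ee_rot: [3.141, -0.0, 2.835]
wrist_force: [0.6, 0.2, -0.5]
opening: 87.6
finger_force: 0.0
```

```bash
python3 -c "
from h import *
print(r.read_state()['joints'].round(2))"
```

```text
[-1.03 -0.19  0.25  1.9   0.05  1.43  0.47]
```

Emit:
{"method": "move_arm", "body": {
  "plan": [0.25, -0.45, 0, -0.0195, 1, 0.25, -0.45, 0, -0.0195, 1, 0.25, -0.45, 0, -0.0195, 1, 0.25, -0.45, 0, -0.0195, 1, 0.25, -0.45, 0, -0.0195, 1, 0.25, -0.45, 0, -0.0195, 1, 0.25, -0.45, -0.1, -0.0195, 1, 0.25, -0.45, -0.2, -0.0195, 1, 0.25, -0.3, -0.3, -0.0195, 1, 0, 0, -0.4, -0.0195, 1, 0, 0, -0.3, -0.007, 1, 0, 0, 0, 0, 1, 0, 0, 0, 0, 1, 0, 0, 0, 0, 1]
}}

```text
t: 2.52
tcp_pos: [480.0, -104.2, 280.9]
ee_rot: [3.14, -0.0, 1.568]
wrist_force: [0.0, -0.8, 0.0]
opening: 87.9
finger_force: 0.0
```

```bash
python3 - <<'E'
from h import *
im,P=cloud("wrist"); np.savez("w0.npz",im=im,P=P)
cv2.imwrite("pics/w0.png",cv2.resize(im[...,::-1],(800,600)))
E
```

```text
(no output)
```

View pics/w0.png

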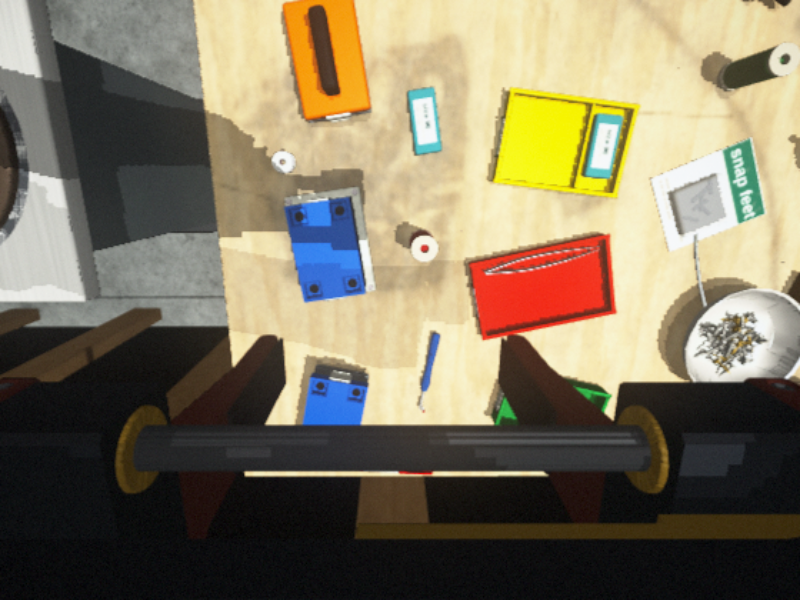

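Emit:
{"method": "move_arm", "body": {
  "plan": [0, -0.5, 0, 0, 1, 0, -0.5, 0, 0, 1, 0, -0.5, 0, 0, 1, 0, -0.4, 0, 0, 1, 0, 0, 0, 0, 1, 0, 0, 0, 0, 1, 0, 0, 0, 0, 1]
}}

```text
t: 3.15
tcp_pos: [480.1, -255.7, 280.6]
ee_rot: [3.14, -0.0, 1.567]
wrist_force: [0.4, 0.8, -0.1]
opening: 87.9
finger_force: 0.0
```

```bash
cat > seg.py <<'E'
from h import *
# name: hue range, sat/val min, z range, xy centre guess, radius
T=dict(orange=((5,20),120,(30,46),(436,68),75),base=((100,125),120,(38,50),(417,-96),75),flat=((100,125),120,(38,50),(416,-278),75),
 needle=((80,98),60,(4,14),(509,20),50),ripper=((100,125),110,(2,16),(521,-225),80),
 yellow=((24,34),120,(-3,22),(641,0),100),red=(None,120,(-3,22),(637,-143),110),green=((50,75),100,(-5,30),(653,-282),100))
def run(im,P,names=None):
    h=cv2.cvtColor(im,cv2.COLOR_RGB2HSV).astype(int); out={}
    for n,(hr,s,zr,c,R) in T.items():
        if names and n not in names: continue
        m=(h[...,1]>s)&(h[...,2]>40)&(P[...,2]>zr[0])&(P[...,2]<zr[1])&(np.hypot(P[...,0]-c[0],P[...,1]-c[1])<R)
        m&=((h[...,0]<5)|(h[...,0]>174)) if hr is None else (h[...,0]>=hr[0])&(h[...,0]<=hr[1])
        k,l,st,_=cv2.connectedComponentsWithStats(m.astype(np.uint8),connectivity=8)
        if k<2: continue
        m=l==1+np.argmax(st[1:,4]); q=P[m]
        if len(q)<20: continue
        (cx,cy),(a,b),_=rect=cv2.minAreaRect(q[:,:2].astype(np.float32))
        bp=cv2.boxPoints(rect); e=max([bp[1]-bp[0],bp[2]-bp[1]],key=np.linalg.norm)
        ang=np.degrees(np.arctan2(e[1],e[0]))%180
        print(f"{n:7s} c=({cx:.1f},{cy:.1f}) size {max(a,b):.1f}x{min(a,b):.1f} long-axis {ang:.1f} z90 {np.percentile(q[:,2],[10,50,90]).round(1)} med {np.median(q,0).round(1)} n {len(q)}")
    m=(P[...,2]>46)&(P[...,2]<70)&(h[...,2]>100)&(h[...,1]<120)
    for c in((509,-90),(680,-290)):
        w=m&(np.hypot(P[...,0]-c[0],P[...,1]-c[1])<30)
        if w.sum()>10: print("spool",cv2.minEnclosingCircle(P[w][:,:2].astype(np.float32)),P[w].mean(0).round(1))
    m=(P[...,2]>54)&(P[...,2]<72)&(np.hypot(P[...,0]-436,P[...,1]-68)<60)
    if m.sum()>10: print("handle",cv2.minAreaRect(P[m][:,:2].astype(np.float32)))
E
python3 - <<'E'
from seg import *
z=np.load("w0.npz"); run(z["im"],z["P"])
print()
im,P=cloud("wrist"); np.savez("w1.npz",im=im,P=P); run(im,P); print()
z=np.load("top0.npz"); run(z["im"],z["P"])
cv2.imwrite("pics/w1.png",cv2.resize(im[...,::-1],(800,600)))
E
```

```text
orange  c=(426.5,68.5) size 92.1x60.0 long-axis 98.8 z90 [36.9 38.2 39.3] med [430.9  66.4  38.2] n 3148
base    c=(419.0,-97.5) size 91.7x60.4 long-axis 98.4 z90 [42.5 44.2 45.3] med [418.9 -95.7  44.2] n 2808
flat    c=(421.0,-258.5) size 59.1x55.3 long-axis 169.5 z90 [42.5 44.  45. ] med [ 419.5 -257.3   44. ] n 1122
needle  c=(512.4,20.3) size 57.1x24.9 long-axis 98.4 z90 [7.4 8.6 9.8] med [511.8  21.    8.6] n 393
ripper  c=(522.2,-227.4) size 68.0x6.7 long-axis 80.0 z90 [ 7.4  9.  10.5] med [ 522.5 -225.6    9. ] n 164
yellow  c=(647.9,-1.3) size 127.9x85.9 long-axis 173.0 z90 [ 2.2  3.5 15. ] med [636.3   1.9   3.5] n 4862
red     c=(637.6,-142.3) size 141.0x85.1 long-axis 12.0 z90 [ 2.1  3.3 14.7] med [ 639.  -145.2    3.3] n 4594
green   c=(612.9,-282.3) size 34.5x29.8 long-axis 76.7 z90 [ 2.4  9.5 22.4] med [ 610.2 -291.6    9.5] n 171
spool ((511.1240539550781, -93.76173400878906), 12.347736358642578) [511.2 -93.7  52.1]
handle ((426.8399353027344, 67.90357208251953), (14.147466659545898, 61.2199821472168), 8.91529369354248)

base    c=(418.8,-97.4) size 92.6x59.7 long-axi
[... 1130 characters left out ...]
e 24.8x22.0 long-axis 1.6 z90 [ 5.3  8.8 12.6] med [514.7  -1.1   8.8] n 31
yellow  c=(644.0,-0.7) size 119.9x85.1 long-axis 173.3 z90 [ 0.7  5.  14.5] med [6.315e+02 2.000e-01 5.000e+00] n 740
red     c=(636.5,-141.6) size 140.2x83.6 long-axis 11.8 z90 [ 0.7  4.5 14.1] med [ 637.6 -144.9    4.5] n 1102
green   c=(655.8,-278.1) size 111.7x66.1 long-axis 166.7 z90 [ 0.9  6.  22.8] med [ 646.8 -277.     6. ] n 565
spool ((510.59954833984375, -93.73426055908203), 11.7876615524292) [510.8 -94.   52.5]
spool ((685.210205078125, -281.5404968261719), 12.814661026000977) [ 685.4 -281.1   61.3]
handle ((426.4826965332031, 68.33785247802734), (13.52302360534668, 61.120506286621094), 8.084769248962402)
```

View pics/w1.png

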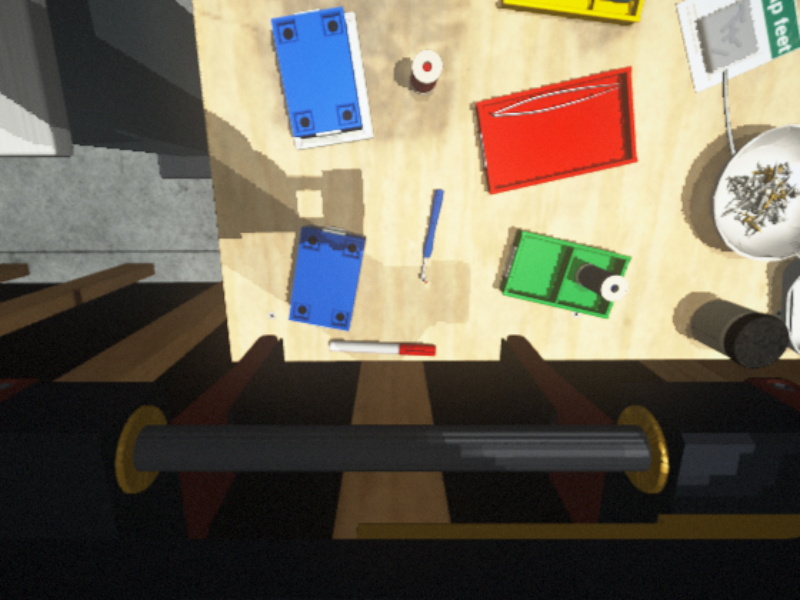

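Emit:
{"method": "move_arm", "body": {
  "plan": [0.078, 0.405, -0.2, -0.018, 0.14, 0.078, 0.405, -0.2, -0.018, 0.14, 0.078, 0.405, -0.2, 0, 0.14, 0.078, 0.405, -0.2, 0, 0.14, 0.078, 0.405, -0.2, 0, 0.14, 0, 0, -0.4, 0, 0.14, 0, 0, -0.4, 0, 0.14, 0, 0, -0.4, 0, 0.14, 0, 0, -0.4, 0, 0.14, 0, 0, -0.4, 0, 0.14, 0, 0, -0.2, 0, 0.14, 0, 0, 0, 0, 0.14, 0, 0, 0, 0, 0.14]
}}

```text
t: 4.28
tcp_pos: [510.7, -92.9, 23.7]
ee_rot: [-3.14, -0.0, 1.342]
wrist_force: [0.3, -0.6, 0.0]
opening: 50.1
finger_force: 0.0
```

```bash
python3 - <<'E'
from h import *
P=np.load("top0.npz")["P"]
m=(P[...,0]>340)&(P[...,0]<520)&(P[...,1]>100)&(P[...,1]<200)&(P[...,2]>60)
print(m.sum(), np.nanmin(P[m],0) if m.any() else 0, np.nanmax(P[m],0) if m.any() else 0)
m=(P[...,0]>520)&(P[...,0]<680)&(P[...,1]>100)&(P[...,1]<200)&(P[...,2]>60)
print(np.nanmin(P[m],0),np.nanmax(P[m],0))
E
```

```text
419 [463.00242463 169.62342047  63.87603425] [519.6900445  199.9899188  298.36602758]
[520.07086608 146.75086259  60.09168195] [623.41474232 199.98559265 319.23011603]
```

Emit:
{"method": "move_arm", "body": {
  "plan": [0, 0, 0, 0, -1, 0, 0, 0, 0, -1, 0, 0, 0, 0, -1, 0, 0, 0, 0, -1, 0, 0, 0, 0, -1, 0, 0, 0.2, 0, -1],
  "grip_force": 15
}}

```text
t: 4.78
tcp_pos: [509.5, -93.8, 38.4]
ee_rot: [-3.139, 0.0, 1.34]
wrist_force: [0.4, 0.5, -0.8]
opening: 24.3
finger_force: 15.0
```

Emit:
{"method": "move_arm", "body": {
  "plan": [0, 0, 0.3, 0, -1, 0, 0, 0.2, 0, -1, 0.246, -0.372, 0, 0, -1, 0.246, -0.372, 0, 0, -1, 0.246, -0.372, 0, 0, -1, 0.246, -0.372, 0, 0, -1, 0.246, -0.372, 0, 0, -1, 0.246, -0.372, 0, 0, -1, 0, 0, 0, 0, -1, 0, 0, 0, 0, -1, 0, 0, -0.3, 0, -1, 0, 0, -0.25, 0, -1, 0, 0, 0, 0, -1, 0, 0, 0, 0, -1]
}}

```text
t: 5.95
tcp_pos: [627.9, -271.3, 35.0]
ee_rot: [-3.139, -0.001, 1.34]
wrist_force: [0.3, 0.7, -0.3]
opening: 24.6
finger_force: 15.0
```

Lower the last 8 mm and release.

Emit:
{"method": "move_arm", "body": {
  "plan": [0.01, 0, -0.06, 0, -1, 0, 0, -0.04, 0, -1, 0, 0, 0, 0, -1, 0, 0, 0, 0, -1]
}}

```text
t: 6.28
tcp_pos: [629.8, -272.8, 28.2]
ee_rot: [3.141, -0.0, 1.34]
wrist_force: [0.1, 0.2, -1.2]
opening: 24.6
finger_force: 15.0
```

Emit:
{"method": "move_arm", "body": {
  "plan": [0, 0, -0.015, 0, -1, 0, 0, 0, 0, -0.1, 0, 0, 0, 0, -0.1, 0, 0, 0, 0, -0.1, 0, 0, 0.4, 0, -0.1, 0, 0, 0.4, 0, -0.1, -0.184, 0.457, 0, 0.015, 0.1, -0.184, 0.457, 0, 0.015, 0.1, -0.184, 0.457, 0, 0.015, 0.1, -0.184, 0.457, 0, 0.015, 0.1, -0.184, 0.457, 0, 0, 0.1, -0.184, 0.457, 0, 0, 0.1, -0.184, 0.457, 0, 0, 0.1, -0.184, 0.457, 0, 0, 0.1, 0, 0, 0, 0, 0.1, 0, 0, -0.4, 0, 0.1, 0, 0, -0.4, 0, 0.1, 0, 0, 0, 0, 0.1, 0, 0, 0, 0, 0.1]
}}

```text
t: 7.87
tcp_pos: [510.8, 19.0, 25.8]
ee_rot: [-3.138, 0.001, 1.716]
wrist_force: [0.7, -0.7, 0.8]
opening: 48.4
finger_force: 0.0
```

Emit:
{"method": "move_arm", "body": {
  "plan": [0.01, 0.012, -0.2, 0, 0.1, 0, 0, -0.09, 0, 0.1, 0, 0, 0, 0, 0.1, 0, 0, 0, 0, -1, 0, 0, 0, 0, -1, 0, 0, 0, 0, -1, 0, 0, 0, 0, -1, 0, 0, 0, 0, -1]
}}

```text
t: 8.53
tcp_pos: [513.0, 20.6, 3.9]
ee_rot: [3.141, -0.0, 1.716]
wrist_force: [-1.3, 0.2, 6.9]
opening: 25.6
finger_force: 15.0
```

```bash
python3 - <<'E'
from h import *
im,P=cloud("wrist"); 
m=(P[...,2]>46)&(P[...,2]<70)
cv2.imwrite("pics/w2.png",cv2.resize(im[...,::-1],(560,420)))
im,P=cloud("top"); h=cv2.cvtColor(im,cv2.COLOR_RGB2HSV)
for c in((629,-272),(686,-281)):
    w=(P[...,2]>46)&(P[...,2]<75)&(np.hypot(P[...,0]-c[0],P[...,1]-c[1])<25); print(w.sum(),np.nanmean(P[w],0))
E
```

```text
57 [ 629.693895   -272.87611839   54.62971765]
62 [ 684.92769211 -280.38732056   59.34827232]
```

View pics/w2.png

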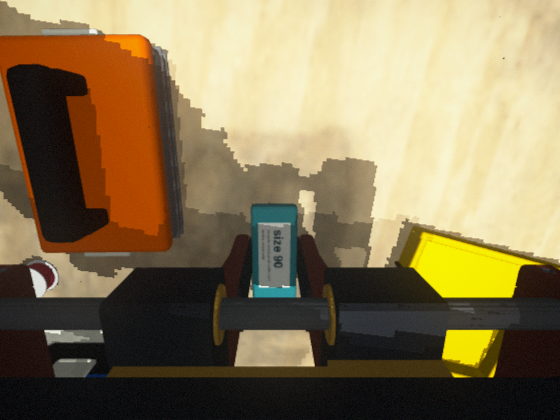

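Emit:
{"method": "move_arm", "body": {
  "plan": [0, 0, 0.4, 0, -1, 0, 0, 0.25, 0, -1, 0.352, -0.061, 0, -0.014, -1, 0.352, -0.061, 0, -0.014, -1, 0.352, -0.061, 0, -0.014, -1, 0.352, -0.061, 0, 0, -1, 0, 0, 0, 0, -1, 0, 0, -0.3, 0, -1, 0, 0, -0.2, 0, -1, 0, 0, 0, 0, -1, 0, 0, 0, 0, -1]
}}

```text
t: 9.55
tcp_pos: [624.1, 1.0, 14.7]
ee_rot: [-3.139, 0.001, 1.452]
wrist_force: [-0.0, -0.4, -0.1]
opening: 25.5
finger_force: 15.0
```

Emit:
{"method": "move_arm", "body": {
  "plan": [0.015, 0, -0.05, 0, -1, 0, 0, -0.05, 0, -1, 0, 0, 0, 0, -1, 0, 0, 0, 0, -1]
}}

```text
t: 9.88
tcp_pos: [626.6, 1.2, 7.6]
ee_rot: [3.141, -0.0, 1.453]
wrist_force: [-0.4, -0.4, -0.6]
opening: 25.7
finger_force: 15.0
```

Emit:
{"method": "move_arm", "body": {
  "plan": [0, 0, -0.015, 0, -1, 0, 0, 0, 0, -0.22, 0, 0, 0, 0, -0.22, 0, 0, 0, 0, -0.22, 0, 0, 0.4, 0, -0.22, 0, 0, 0.4, 0, -0.22, -0.186, -0.409, 0, -0.01, -0.22, -0.186, -0.409, 0, 0, -0.22, -0.186, -0.409, 0, 0, -0.22, -0.186, -0.409, 0, 0, -0.22, -0.186, -0.409, 0, 0, -0.22, -0.186, -0.409, 0, 0, -0.22, -0.186, -0.409, 0, 0, -0.22, 0, 0, 0, 0, -0.22, 0, 0, -0.4, 0, -0.22, 0, 0, -0.3, 0, -0.22, 0, 0, 0, 0, -0.22, 0, 0, 0, 0, -0.22]
}}

```text
t: 11.38
tcp_pos: [521.5, -227.7, 13.5]
ee_rot: [-3.139, -0.0, 1.389]
wrist_force: [-0.1, 0.1, 0.1]
opening: 34.3
finger_force: 0.0
```

```bash
python3 - <<'E'
from seg import *
im,P=cloud("wrist"); run(im,P,["ripper","flat"])
im,P=cloud("top"); T["needle"]=((80,98),40,(5,25),(626,1),45); run(im,P,["needle"]); cv2.imwrite("pics/t2.png",cv2.resize(im[165:290,250:430,::-1],(792,550),interpolation=cv2.INTER_CUBIC))
E
```

```text
flat    c=(408.5,-253.0) size 30.4x23.8 long-axis 85.1 z90 [40.4 44.2 44.9] med [ 406.9 -252.2   44.2] n 1694
ripper  c=(523.1,-227.7) size 67.2x8.8 long-axis 79.0 z90 [ 7.9  9.2 10.2] med [ 523.2 -226.7    9.2] n 1225
needle  c=(625.4,1.7) size 55.4x23.7 long-axis 80.1 z90 [ 7.7 12.9 16.5] med [621.2   8.1  12.9] n 55
spool ((686.3258666992188, -281.86138916015625), 12.523537635803223) [ 685.4 -280.8   60.7]
handle ((426.4647521972656, 68.36811828613281), (13.507257461547852, 61.26087188720703), 8.1659574508667)
```

View pics/t2.png

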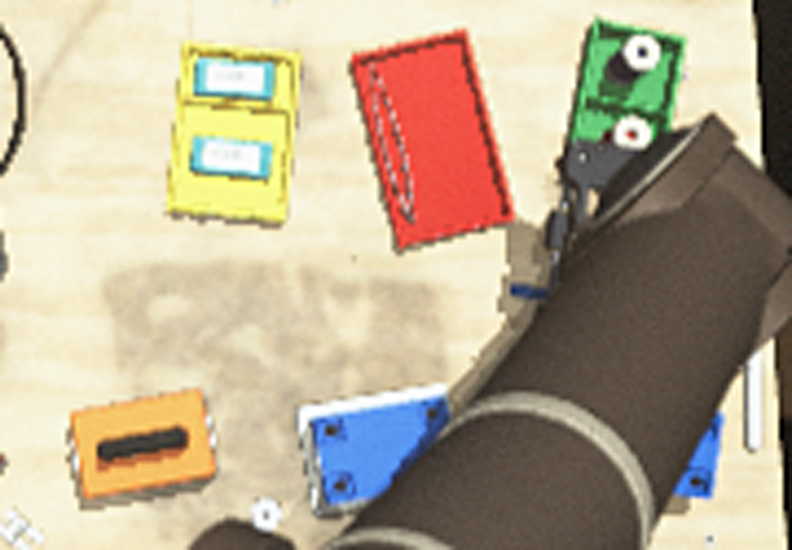

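Emit:
{"method": "move_arm", "body": {
  "plan": [0.013, 0, -0.1, 0, -0.22, 0, 0, -0.03, 0, -0.22, 0, 0, 0, 0, -0.22, 0, 0, 0, 0, -1, 0, 0, 0, 0, -1, 0, 0, 0, 0, -1, 0, 0, 0, 0, -1, 0, 0, 0, 0, -1, 0, 0, 0, 0, -1, 0, 0, 0.4, 0, -1, 0, 0, 0.3, 0, -1]
}}

```text
t: 12.4
tcp_pos: [522.5, -228.0, 59.9]
ee_rot: [-3.139, 0.0, 1.389]
wrist_force: [0.3, -0.5, 0.4]
opening: 9.7
finger_force: 15.0
```

Emit:
{"method": "move_arm", "body": {
  "plan": [0.1635, 0.0986, 0, -0.0188, -1, 0.1635, 0.0986, 0, -0.0188, -1, 0.1635, 0.0986, 0, -0.0188, -1, 0.1635, 0.0986, 0, -0.0188, -1, 0.1635, 0.0986, 0, -0.0188, -1, 0.1635, 0.0986, 0, -0.0188, -1, 0.1635, 0.0986, 0, -0.0188, -1, 0.1635, 0.0986, 0, -0.0188, -1, 0.1635, 0.0986, 0, -0.0187, -1, 0.1635, 0.0986, 0, -0.0187, -1, 0, 0, 0, 0, -1, 0, 0, -0.3, 0, -1, 0, 0, -0.2, 0, -1, 0, 0, 0, 0, -1, 0, 0, 0, 0, -1]
}}

```text
t: 13.65
tcp_pos: [652.7, -149.5, 18.7]
ee_rot: [-3.141, 0.002, 0.21]
wrist_force: [-0.2, 0.2, -0.5]
opening: 9.5
finger_force: 15.0
```

Emit:
{"method": "move_arm", "body": {
  "plan": [0.005, 0, -0.08, 0, -1, 0, 0, -0.05, 0, -1, 0, 0, 0, 0, -1, 0, 0, 0, 0, -1]
}}

```text
t: 13.98
tcp_pos: [654.5, -149.2, 9.4]
ee_rot: [-3.142, -0.0, 0.21]
wrist_force: [-0.2, 0.2, -0.0]
opening: 9.2
finger_force: 15.0
```

Emit:
{"method": "move_arm", "body": {
  "plan": [0, 0, -0.03, 0, -1, 0, 0, 0, 0, -1, 0, 0, 0, 0, -1]
}}

```text
t: 14.23
tcp_pos: [654.6, -149.1, 6.9]
ee_rot: [3.141, -0.0, 0.21]
wrist_force: [0.1, 0.2, -0.7]
opening: 9.1
finger_force: 15.0
```

Emit:
{"method": "move_arm", "body": {
  "plan": [0, 0, -0.01, 0, -0.45, 0, 0, 0, 0, -0.45, 0, 0, 0, 0, -0.45, 0, 0, 0.4, 0, -0.45, 0, 0, 0.4, 0, 1, 0, 0, 0.4, 0, 1, -0.296, -0.16, 0, 0.0185, 1, -0.296, -0.16, 0, 0.0185, 1, -0.296, -0.16, 0, 0.0185, 1, -0.296, -0.16, 0, 0.0185, 1, -0.296, -0.16, 0, 0.0185, 1, -0.296, -0.16, 0, 0.0185, 1, -0.296, -0.16, 0, 0.0185, 1, -0.296, -0.16, 0, 0.0185, 1, -0.296, -0.16, 0, 0.0185, 1, -0.296, -0.16, 0, 0.0185, 1, 0, 0, 0, 0, 1, 0, 0, 0, 0, 1, 0, 0, 0, 0, 1]
}}

```text
t: 15.82
tcp_pos: [418.3, -277.0, 102.3]
ee_rot: [3.141, -0.0, 1.37]
wrist_force: [0.6, -1.0, 0.1]
opening: 87.3
finger_force: 0.0
```

```bash
python3 - <<'E'
from seg import *
im,P=cloud("wrist"); run(im,P,["flat","base"])
im,P=cloud("top"); cv2.imwrite("pics/t3.png",cv2.resize(im[165:290,250:430,::-1],(792,550),interpolation=cv2.INTER_CUBIC))
T["rp"]=((100,125),80,(5,25),(637,-150),60); run(im,P,["rp"])
E
```

```text
base    c=(423.3,-129.9) size 59.6x28.7 long-axis 7.7 z90 [39.  44.1 45.2] med [ 417.3 -134.1   44.1] n 2633
flat    c=(417.6,-277.7) size 91.8x59.4 long-axis 78.7 z90 [42.8 44.1 45. ] med [ 417.9 -274.9   44.1] n 7938
rp      c=(652.2,-148.6) size 64.7x7.0 long-axis 11.6 z90 [ 8.4 12.8 15.1] med [ 653.7 -148.5   12.8] n 44
spool ((686.040283203125, -281.7869567871094), 12.872679710388184) [ 685.2 -281.    62.1]
handle ((426.4671325683594, 68.32865142822266), (13.506705284118652, 61.16374969482422), 8.223187446594238)
```

View pics/t3.png

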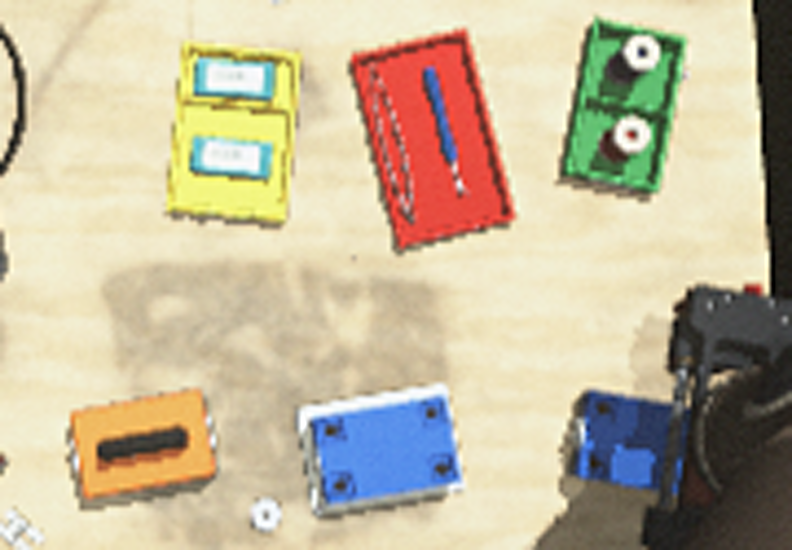

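Emit:
{"method": "move_arm", "body": {
  "plan": [-0.008, -0.006, -0.4, 0, 1, 0, 0, -0.4, 0, 1, 0, 0, -0.25, 0, 1, 0, 0, 0, 0, 1, 0, 0, 0, 0, 1, 0, 0, -0.03, 0, 1, 0, 0, 0, 0, -1, 0, 0, 0, 0, -1, 0, 0, 0, 0, -1, 0, 0, 0, 0, -1, 0, 0, 0, 0, -1, 0, 0, 0, 0, -1],
  "grip_force": 25
}}

```text
t: 16.92
tcp_pos: [417.4, -277.6, 16.0]
ee_rot: [3.141, -0.0, 1.372]
wrist_force: [-0.3, 1.0, 4.5]
opening: 59.6
finger_force: 25.0
```

Emit:
{"method": "move_arm", "body": {
  "plan": [0, 0, 0.2, 0, -1, 0, 0, 0.4, 0, -1, 0, 0, 0.4, 0, -1, 0.003, 0.25, 0, 0.0092, -1, 0.003, 0.35, 0, 0.0092, -1, 0.003, 0.35, 0, 0.0091, -1, 0.003, 0.35, 0, 0.0091, -1, 0.003, 0.35, 0, 0.0091, -1, 0.004, 0.35, 0, 0.0092, -1, 0, 0.2525, 0, 0, -1, 0, 0, 0, 0, -1, 0, 0, -0.2, 0, -1, 0, 0, -0.15, 0, -1, 0, 0, 0, 0, -1, 0, 0, 0, 0, -1, 0, 0, 0, 0, -1]
}}

```text
t: 18.25
tcp_pos: [418.7, -98.1, 68.0]
ee_rot: [3.142, 0.0, 1.716]
wrist_force: [0.7, -0.2, -0.9]
opening: 60.0
finger_force: 25.0
```

```bash
python3 - <<'E'
from seg import *
im,P=cloud("wrist"); T["held"]=((100,125),120,(80,105),(419,-97),75); run(im,P,["held","base"]); print(r.read_state()["tcp_pos"])
cv2.imwrite("pics/w3.png",im[...,::-1])
E
```

```text
base    c=(412.3,-54.5) size 58.8x5.0 long-axis 8.3 z90 [40.3 44.1 45. ] med [410.9 -53.9  44.1] n 554
held    c=(415.9,-81.6) size 62.7x58.8 long-axis 8.0 z90 [93.6 95.9 96.8] med [416.6 -79.7  95.9] n 13855
handle ((431.078857421875, 37.501914978027344), (7.972577095031738, 0.9968521595001221), 8.762861251831055)
[418.86642967 -97.94722674  68.14367934]
```

View pics/w3.png

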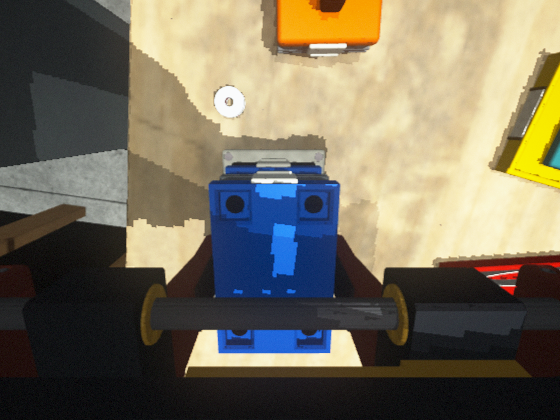

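```bash
python3 - <<'E'
from seg import *
im,P=cloud("wrist"); h=cv2.cvtColor(im,cv2.COLOR_RGB2HSV).astype(int)
a=np.radians(98.35); u=np.array([np.cos(a),np.sin(a)]); v=np.array([u[1],-u[0]])
c=np.array([418.9,-97.4])
for n,zr in(("held",(92,100)),("base",(40,48))):
    m=(h[...,0]>100)&(h[...,0]<125)&(h[...,1]>120)&(P[...,2]>zr[0])&(P[...,2]<zr[1])&(np.hypot(P[...,0]-c[0],P[...,1]-c[1])<75)
    q=P[m][:,:2]-c; s=q@u; t=q@v
    e=s>s.max()-8; print(n,"end",np.percentile(s,99.5).round(1),s.max().round(1),"across",np.percentile(t[e],[1,99]).round(1))
    r_=cv2.minAreaRect(P[m][:,:2].astype(np.float32)); print(r_[2])
E
```

```text
held end 45.2 45.6 across [-28.8  29.6]
8.17724323272705
base end 45.9 45.9 across [-29.4  28.9]
8.378164291381836
```

Emit:
{"method": "move_arm", "body": {
  "plan": [-0.006, 0.0075, -0.05, 0, -1, 0, 0, -0.04, 0, -1, 0, 0, -0.03, 0, -1, 0, 0, -0.02, 0, -1, 0, 0, 0, 0, -1, 0, 0, 0, 0, -1]
}}

```text
t: 18.85
tcp_pos: [418.0, -96.8, 56.3]
ee_rot: [-3.141, 0.0, 1.717]
wrist_force: [0.7, 0.0, -1.0]
opening: 59.8
finger_force: 25.0
```

Emit:
{"method": "move_arm", "body": {
  "plan": [0, 0, -0.02, 0, -1, 0, 0, 0, 0, -1, 0, 0, 0, 0, -1]
}}

```text
t: 19.1
tcp_pos: [418.2, -96.9, 55.1]
ee_rot: [3.141, -0.0, 1.717]
wrist_force: [-0.5, 0.7, 4.5]
opening: 59.6
finger_force: 25.0
```

Emit:
{"method": "move_arm", "body": {
  "plan": [0, 0, 0, 0, 0.8, 0, 0, 0, 0, 0.8, 0, 0, 0, 0, 0.8, 0, 0, 0, 0, 0.8, 0, 0, 0.3, 0, 0.8, 0, 0.2, 0.4, 0, 0.14, 0, 0.3, 0.4, 0, 0.14, 0, 0.3, 0.3, 0, 0.14, 0, 0.3, 0.2, 0, 0.14, 0, 0, 0, 0, 0.14, 0, 0, 0, 0, 0.14, 0, 0, 0, 0, 0.14]
}}

```text
t: 20.1
tcp_pos: [417.8, -9.1, 182.4]
ee_rot: [-3.141, -0.0, 1.717]
wrist_force: [0.9, -0.1, 0.5]
opening: 49.9
finger_force: 0.0
```

```bash
python3 - <<'E'
from seg import *
im,P=cloud("wrist"); T["stk"]=((100,125),120,(76,92),(419,-97),75); run(im,P,["stk","orange"]); print(r.read_state()["tcp_pos"])
im,P=cloud("top"); run(im,P,["stk","orange"])
E
```

```text
orange  c=(426.4,68.5) size 92.1x59.5 long-axis 98.9 z90 [36.9 38.1 39. ] med [412.6  68.8  38.1] n 2803
stk     c=(415.6,-76.1) size 59.0x51.5 long-axis 8.2 z90 [79.  83.1 84. ] med [416.  -75.7  83.1] n 2864
handle ((426.6631774902344, 68.56193542480469), (14.007291793823242, 60.3902473449707), 9.166936874389648)
[417.53389308  -9.65434974 182.11309684]
orange  c=(425.4,71.8) size 83.9x59.0 long-axis 99.2 z90 [34.9 38.5 41.5] med [424.4  77.2  38.5] n 405
spool ((686.426025390625, -281.87030029296875), 12.73439884185791) [ 685.5 -281.4   60.7]
handle ((426.4914855957031, 68.34025573730469), (13.537765502929688, 61.24845886230469), 8.103283882141113)
```

Emit:
{"method": "move_arm", "body": {
  "plan": [0.037, 0.323, -0.3, 0.0014, 0.14, 0.037, 0.323, -0.3, 0, 0.14, 0.037, 0.323, -0.3, 0, 0.14, 0, 0, -0.3, 0, 0.14, 0, 0, -0.2, 0, 0.14, 0, 0, 0, 0, 0.14, 0, 0, 0, 0, 0.14, 0, 0, 0, 0, 0.14]
}}

```text
t: 20.87
tcp_pos: [427.3, 67.6, 71.2]
ee_rot: [-3.141, 0.001, 1.724]
wrist_force: [-0.2, 0.0, -0.2]
opening: 49.9
finger_force: 0.0
```

Emit:
{"method": "move_arm", "body": {
  "plan": [-0.008, 0.008, -0.2, 0, 0.14, 0, 0, -0.14, 0, 0.14, 0, 0, 0, 0, 0.14, 0, 0, 0, 0, 0.14, 0, 0, 0, 0, -1, 0, 0, 0, 0, -1, 0, 0, 0, 0, -1, 0, 0, 0, 0, -1, 0, 0, 0, 0, -1],
  "grip_force": 35
}}

```text
t: 21.62
tcp_pos: [426.6, 69.5, 43.9]
ee_rot: [3.141, -0.0, 1.726]
wrist_force: [-0.3, -0.4, 0.0]
opening: 20.5
finger_force: 0.0
```

Fingers were still closing; finish and lift.

Emit:
{"method": "move_arm", "body": {
  "plan": [0, 0, 0, 0, -1, 0, 0, 0, 0, -1, 0, 0, 0, 0, -1, 0, 0, 0, 0, -1, 0, 0, 0.15, 0, -1, 0, 0, 0.3, 0, -1, 0, 0, 0, 0, -1]
}}

```text
t: 22.2
tcp_pos: [427.7, 69.3, 81.8]
ee_rot: [3.139, -0.0, 1.725]
wrist_force: [0.5, 0.3, -1.6]
opening: 13.7
finger_force: 35.0
```

Emit:
{"method": "move_arm", "body": {
  "plan": [0, 0, 0.4, 0, -1, 0, 0, 0.4, 0, -1, 0, 0, 0.2, 0, -1, -0.01, -0.2, 0, -0.0014, -1, -0.015, -0.32, 0, 0, -1, -0.015, -0.32, 0, 0, -1, -0.015, -0.32, 0, 0, -1, -0.015, -0.32, 0, 0, -1, -0.015, -0.32, 0, 0, -1, -0.015, -0.2725, 0, 0, -1, 0, 0, 0, 0, -1, 0, 0, -0.2, 0, -1, 0, 0, -0.2, 0, -1, 0, 0, 0, 0, -1, 0, 0, 0, 0, -1, 0, 0, 0, 0, -1]
}}

```text
t: 23.53
tcp_pos: [418.5, -96.3, 127.9]
ee_rot: [-3.141, 0.0, 1.717]
wrist_force: [-0.3, -0.1, -2.2]
opening: 13.9
finger_force: 35.0
```

```bash
python3 - <<'E'
from seg import *
s=r.read_state(); print(s["tcp_pos"],s["ee_rot"])
im,P=cloud("wrist"); h=cv2.cvtColor(im,cv2.COLOR_RGB2HSV).astype(int)
cv2.imwrite("pics/w4.png",im[...,::-1])
a=np.radians(98.35); u=np.array([np.cos(a),np.sin(a)]); v=np.array([u[1],-u[0]]); c=np.array([418.9,-97.4])
for n,hr,zs in(("held",(5,20),(115,145)),("stk",(100,125),(78,88))):
    m=(h[...,0]>=hr[0])&(h[...,0]<=hr[1])&(h[...,1]>120)&(P[...,2]>zs[0])&(P[...,2]<zs[1])&(np.hypot(P[...,0]-c[0],P[...,1]-c[1])<75)
    if m.sum()<20: print(n,m.sum()); continue
    q=P[m][:,:2]-c; s=q@u; t=q@v; e=s>s.max()-8
    print(n,m.sum(),"end",np.percentile(s,99.5).round(1),s.max().round(1),"across",np.percentile(t[e],[1,99]).round(1),np.percentile(P[m][:,2],[5,50,95]).round(1),cv2.minAreaRect(P[m][:,:2].astype(np.float32)))
E
```

```text
[418.50548279 -96.26275961 127.87227101] [-3.14139512e+00  2.20818830e-04  1.71719715e+00]
held 6535 end 46.0 46.2 across [-28.6  28.9] [120.9 122.5 137.5] ((417.9883728027344, -90.08292388916016), (59.76600646972656, 77.75692749023438), 8.290628433227539)
stk 179 end 46.2 46.2 across [-29.3  29.2] [82.3 83.4 84.5] ((412.2677307128906, -52.82954788208008), (58.876686096191406, 2.3902316093444824), 8.473651885986328)
```

View pics/w4.png

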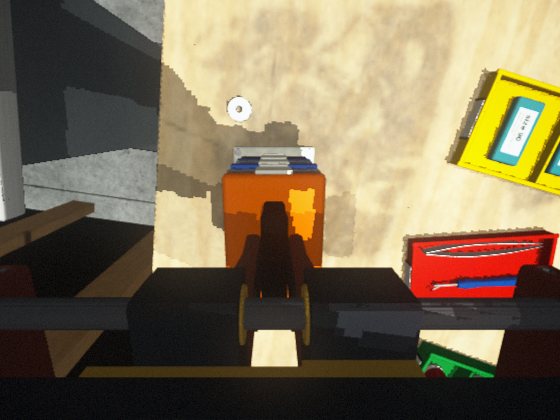

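Emit:
{"method": "move_arm", "body": {
  "plan": [0, 0, -0.03, 0, -1, 0, 0, -0.03, 0, -1, 0, 0, -0.01, 0, -1, 0, 0, 0, 0, -1, 0, 0, 0, 0, -1]
}}

```text
t: 24.0
tcp_pos: [418.4, -96.4, 122.1]
ee_rot: [3.141, -0.0, 1.717]
wrist_force: [-0.7, -1.1, -1.5]
opening: 13.7
finger_force: 35.0
```

Emit:
{"method": "move_arm", "body": {
  "plan": [0, 0, -0.015, 0, -1, 0, 0, 0, 0, -1, 0, 0, 0, 0, -1]
}}

```text
t: 24.25
tcp_pos: [418.3, -96.5, 121.7]
ee_rot: [3.142, -0.001, 1.717]
wrist_force: [-5.8, 0.5, 17.7]
opening: 13.7
finger_force: 35.0
```

Emit:
{"method": "move_arm", "body": {
  "plan": [0, 0, 0.012, 0, -1, 0, 0, 0, 0, 0, 0, 0, 0, 0, 0, 0, 0, 0, 0, 0, 0, 0, 0, 0, 0, 0, 0, 0.3, 0, 0, 0, 0, 0.4, 0, 0, 0.3, 0.3, 0.3, 0, 0, 0.3, 0.4, 0, 0, 0, 0.3, 0.4, 0, 0, 0, 0, 0, 0, 0, 0, 0, 0, 0, 0, 0, 0, 0, 0, 0, 0]
}}

```text
t: 25.33
tcp_pos: [489.8, -9.0, 201.3]
ee_rot: [-3.14, 0.001, 1.717]
wrist_force: [-0.9, 0.1, -0.9]
opening: 44.4
finger_force: 0.0
```

```bash
python3 - <<'E'
from seg import *
im,P=cloud("wrist"); T["o2"]=((5,20),120,(106,124),(419,-97),75);T["stk"]=((100,125),120,(76,92),(419,-97),75); run(im,P,["o2","stk"])
im,P=cloud("scene"); cv2.imwrite("pics/s5.png",cv2.resize(im[60:270,90:370,::-1],(800,600),interpolation=cv2.INTER_CUBIC)); run(im,P,["o2"])
im,P=cloud("top"); run(im,P,["o2"]); print(r.read_state()["tcp_pos"])
E
```

```text
o2      c=(415.0,-66.2) size 59.0x29.7 long-axis 8.7 z90 [114.8 116.2 117.2] med [413.5 -60.8 116.2] n 1395
stk     c=(417.8,-52.0) size 49.8x4.1 long-axis 7.5 z90 [82.3 83.3 84.2] med [421.  -51.4  83.3] n 145
o2      c=(429.7,-135.5) size 62.6x21.2 long-axis 27.1 z90 [111.9 115.  117.6] med [ 441.  -131.5  115. ] n 93
spool ((685.0864868164062, -279.90179443359375), 12.448458671569824) [ 685.1 -280.3   60.7]
o2      c=(422.4,-125.0) size 58.0x34.7 long-axis 8.5 z90 [113.4 116.7 120.1] med [ 413.2 -130.1  116.7] n 166
spool ((686.3338012695312, -281.2750244140625), 13.372085571289062) [ 685.4 -281.1   60.2]
[489.66597584  -9.62447711 201.70828667]
```

View pics/s5.png

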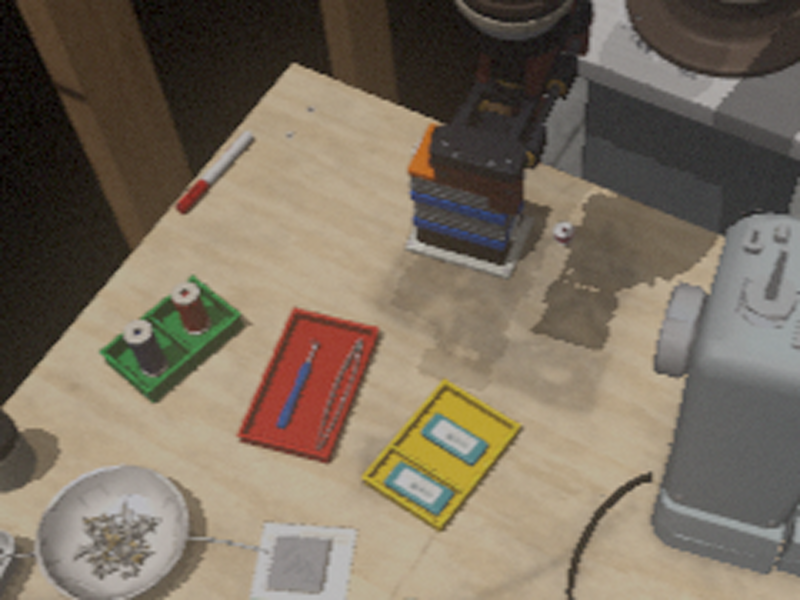

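The scene view shows everything in place. The stack stands at about (465, 190), the spool at (190, 305), the ripper at (295, 385) and the needle case at (455, 437). The orange lid's top measures 116 mm, which means the boxes are seated.

```bash
python3 -c "
from bench import r
print(r.close_job())"
```

```text
the job is handed in; nothing more can be done
None
```

The job is handed in at about 25 s of robot time, but no verdict was returned. By the cameras, the spool, needle case and seam ripper are in their trays, and both boxes are stacked and seated on the fixed black one.

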